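# Clamp a cast ring in the V fixture

## Task

Push the loose cast ring along the fixture plate until it sits fully home against both bars of the V-shaped stop; then flip the toggle clamp's rubber grip over past centre so that it snaps shut and its pad holds the ring down. The ring is only slid, never lifted off the plate or tipped, and the other loose things stay where they are.

Things in the scene. Friction and masses are not known exactly. Their poses are not given: they have to be found in the camera images.
- fixture: Fixed dark steel plate, 12 mm thick, spanning x -200..160 and y -65..65 mm of its frame, carrying a V stop and a toggle clamp. Origin: on the bench below the centre of the ring's home place; z up. x runs along the plate from the clamp, through the V, to the open end: the V opens to +x, the ring slides home to -x, the clamp grip is flipped to +x. Position and yaw vary.
- ring: Loose cast aluminium ring: 84 mm outside, 44 mm bore, 30 mm tall, 0.3 to 0.6 kg, lying flat on the plate, 50 to 85 mm on the +x side of home and up to 20 mm to either side. Origin: centre of its underside. Sliding it takes about 2 to 6 N. The dark dots on top are flat.
- nest (a point): Home of the ring's origin, when the ring touches both bars of the V: on the plate's top face (12 mm above the bench), fixture x = y = 0. The bars are aluminium, 12 mm thick, 56 mm long, their tops 34 mm above the bench; each meets the ring 50 degrees to either side of -x.
- clamp (a joint): Toggle clamp angle, rad: one rigid crank (grip and pad arm) hinged along fixture y. 0 = open, grip leaning 0.61 back to -x, arm up. Grows as the grip swings to +x. Upright (dead centre) at 0.61: a spring throws it back before that and on past it. Rests near 1.12 with the pad on the ring at home, 1.17 with nothing under it. A level push at its end takes 10 to 15 N at first, none at centre.
- pivot (a point): Hinge axis of the clamp: fixture x = -107 mm, y = 0, 62 mm above the bench. Two steel cheeks flank it (outer faces y = +-18 mm), rising to 72 mm above the bench.
- grip (a point): Centre of the rounded end of the clamp's black rubber grip, 95 mm from the pivot. The grip is a round bar 18 mm thick, from 45 to 95 mm from the pivot, and its rounded end stands 9 mm beyond; below it is a 10 mm steel rod.
- pad (a point): Centre of the pressing face of the clamp's rubber pad (14 mm across), at the end of the flat steel arm (75 mm long from the pivot, 16 mm wide, on the +x side of the grip). Shut, it presses on the ring's rim, 32 mm from the ring's centre. Open, it stands up beyond the V's clamp side, about 120 mm above the bench.
- collar: Bystander to be left alone: a short loose steel tube (52 mm across, 35 mm tall). Origin at its underside.
- hub: Bystander to be left alone: a loose cast stepped hub (68 mm flange, 45 mm tall, no through hole). Origin at its underside.
- wrench: Bystander to be left alone: a loose steel spanner, 190 mm long, lying flat.
- tin: Bystander to be left alone: a loose grey tin, 66 mm across, 90 mm tall. Origin at its underside.
- blockpart: Bystander to be left alone: a loose dark steel block, 50 x 35 x 30 mm. Origin at its underside.
- brush: Bystander to be left alone: a loose brush, 200 mm long, lying flat.
Not all that is in view belongs to the job. Leave any orange look-alike of the ring alone.

How it is judged:
On the way, in this order (a step that is already met when the one before it is completed fails the run):
1. the ring lies flat and home in the V while the clamp is still open (horizontal distance between ring and nest below 0.004 m and value of joint clamp below 0.3 rad and height (world z) of ring below 0.016 m and angle between ring's own z axis and vertical below 0.06 rad), for 0.2 s.
2. the clamp has been flipped past centre and shut (value of joint clamp above 1.02 rad), for 0.2 s.
At the end, for the whole second after the job is handed in: The ring lies flat on the plate and still, its centre within 4 mm of home, the clamp has snapped shut (joint above 1.02 rad) and its pad presses on the ring with more than 1.5 N (horizontal distance between ring and nest below 0.004 m and height (world z) of ring below 0.016 m and angle between ring's own z axis and vertical below 0.06 rad and value of joint clamp above 1.02 rad and contact force between clamp and ring above 1.5 N and linear speed of ring below 0.01 m/s); the robot touches nothing.
It fails at once if the ring is lifted off the plate (10 mm) or tipped (height (world z) of ring above 0.022 m or angle between ring's own z axis and vertical above 0.25 rad).
It fails at once if another loose thing is moved more than 20 mm (distance of any of collar, hub, wrench, tin, blockpart, brush from where it was at the start of the episode above 0.02 m).
It also fails if it takes over 45 s, if anything falls off the work surface, if the arm or the gripper's body presses on something with over 40 N, if the wrist force passes 120 N, or if a joint passes its speed limit or range.

## Robot

A 7-joint arm with a two-finger parallel gripper is mounted at the origin on the work surface. World frame = base frame: x ahead of the robot, y to its left, z up, the work surface at z = 0. Lengths are in m, angles in rad, forces in N, time in s.
With the tool pointing down it reaches from about 0.4 to 0.85 m from the base axis. Payload 4.5 kg.
Tool frame: the origin (TCP) lies on the centre line of the jaws, within the pads' length; the fingertips stand 14 mm ahead of it and the grasp point (between the pads) lies 5 mm behind it (r.tcp_to_tips is the z of the fingertips in the tool frame, in m); z points along the fingers, y is the direction in which the jaws open and shut (so a half turn about z gives the same grasp; the last joint's range is limited). The gripper opens to 88 mm and grips with 3 to 60 N. Pads are 18 mm wide; open, the fingers measure 123 mm over their backs; the gripper's body (75 mm by 187 mm) begins 45 mm behind the grasp point.
Start: joints at [1.354, 0.689, -0.195, 1.565, 0.157, 0.902, -0.215], TCP at [0.155, -0.605, 0.216] pointing down, gripper open.
Joint ranges: [-3.01, 3.01], [-0.46, 2.08], [-1.47, 1.51], [0.13, 2.56], [-1, 4.14], [0.04, 2.09], [-2.66, 2.66]. Speed limits (rad/s): [2.57, 2.57, 3.14, 3.14, 3.14, 3.14, 3.14].

## Interface

Orientations are given as a unit quaternion [x, y, z, w].
In Python, from plant import r, viewer gives the robot as it stands.
- The arm moves only by the shell command python3 -m inch 'ROWS' [FORCE]. ROWS is JSON, a list of rows, each a list of 3 entries, a list of its own where there are three numbers: the closure, from 0 (fully open) to 1 (shut), then the shift along the tool's x, y, z in cm, then the turn about the tool's z in degrees. In form: [[fingers, [x, y, z], yaw], ...]. A call has 1 to 20 rows; each row is the pose to reach, as a shift and turn from the pose commanded when the call began, along the tool's axes at that moment; what a row does not reach only later rows make up. A row lasts 1/10 s, in which the tool goes at most 50 mm and 8.59 degrees, less where a joint would pass 70% of its speed; a pose out of reach is approached as far as the arm can. A call with a gripper value outside its range is refused whole. The fingers move at their own pace and stop on an object; FORCE is the grip in N (left out, the last holds). Time passes only in rows, so rows that repeat a pose let the fingers close. It gives the time, the measured TCP pose, the force and the opening at its end, in the units of the state.
- r.get_state(): the state, without advancing time (a new reading comes with each control period).
- viewer.snapshot(name): name is "scene" or "top"; returns the picture (420x560x3 uint8, red, green, blue); there is no depth.
- viewer.camera_params(name): a dict with "intrinsics" (3x3 intrinsics, pixels), "world_to_cam" (4x4, takes a point from world to camera coordinates). Camera axes: x right, y up, looking along -z (the intrinsics and any distortion apply to the point x, -y, -z); pixel columns grow to the right and rows downward; lengths in m; the calibration is good to about 2 mm. A picture is of the moment at which its call begins. camera_params takes no time and is no camera call.
- r.finish_job(): hands the job in, once; it reports no verdict.
Trained networks look in the newest picture that a camera, given by its name, has taken for a name from the list of things; names that differ only in an ending like _2 or _b are one class to them, and where a whole thing is asked for, a point or a joint stands for the part that bears it (a point fixed in the world has none). Each returns a list of dicts, best first, with "p" (0 to 1); they miss things now and then, are a little off and sometimes report something else, mostly with a low value. They report only what shows in the picture. A call takes as long as a camera call. They do not tell look-alikes from the thing itself.
- viewer.outline_of(camera, name): "pixels" (420x560 bool, what is visible of it) and "bbox" ([left, top, width, height] in pixels, round what is visible of it).
The state is a dict: "clock": time; "q": joint angles; "qd": joint speeds; "joint_torque": joint torques, N m; "tool_pos": TCP position; "eef_rot": TCP orientation; "contact_force": force on the tool from outside, world axes, zero at the start; "moment": the same for the moment, N m; "opening": opening from 0.0 (shut) to 1.0 (fully open).
Only numpy, scipy, OpenCV 4.12 (cv2) and the standard library are available. Lean on these libraries where they do the work, as an engineer would, in place of code of your own. Each camera call takes 0.05 s, during which the arm holds its last target.

## Working session

There is one attempt and no reset: what is moved stays moved. The work goes in short steps, Python scripts to look and compute and a shell command to move; the robot and the scene stay as the last step left them, time stands still between calls to the robot, and variables do not carry over. Pictures are saved under pics/ and viewed, and the job is handed in when it is done.

```bash
ls; mkdir -p pics; python3 - <<'E'
from plant import r, viewer
import cv2
for n in ["scene","top"]:
    im=viewer.snapshot(n); cv2.imwrite(f"pics/{n}0.png",im[:,:,::-1])
    p=viewer.camera_params(n); print(n,p["intrinsics"],p["world_to_cam"],[k for k in p])
s=r.get_state(); print(s["clock"],s["tool_pos"],s["eef_rot"],s["contact_force"],r.tcp_to_tips)
E
```

```text
pics
scene [[505.00973719   0.         275.02972631]
 [  0.         505.00973719 208.99253313]
 [  0.           0.           1.        ]] [[ 0.85264597  0.52248529  0.00199252 -0.45816946]
 [-0.31004498  0.50288683  0.80683142  0.08985767]
 [ 0.42055554 -0.68855933  0.59077837 -1.52694227]
 [ 0.          0.          0.          1.        ]] ['intrinsics', 'world_to_cam']
top [[403.81033966   0.         288.37579293]
 [  0.         403.81033966 212.2939041 ]
 [  0.           0.           1.        ]] [[-0.01645056 -0.99960351 -0.02285185 -0.01244944]
 [ 0.98839219 -0.01970982  0.15063996 -0.55786151]
 [-0.15103064 -0.02010848  0.98832454 -0.94456474]
 [ 0.          0.          0.          1.        ]] ['intrinsics', 'world_to_cam']
0.1 [ 0.15495214 -0.60487956  0.21480645] [ 9.92140876e-01  1.25123207e-01 -1.59281427e-04 -7.99884403e-04] [-0.36390877  0.52026617  0.71325643] 0.014
```

View pics/scene0.png

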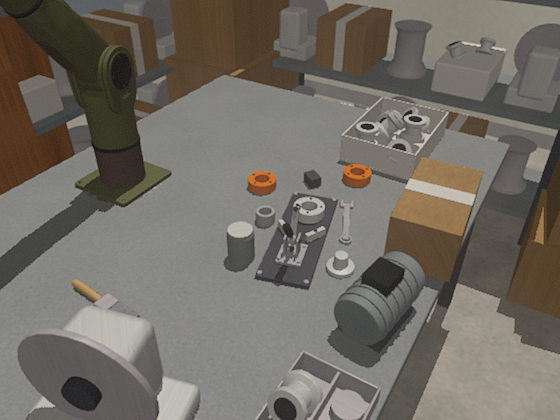

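View pics/top0.png

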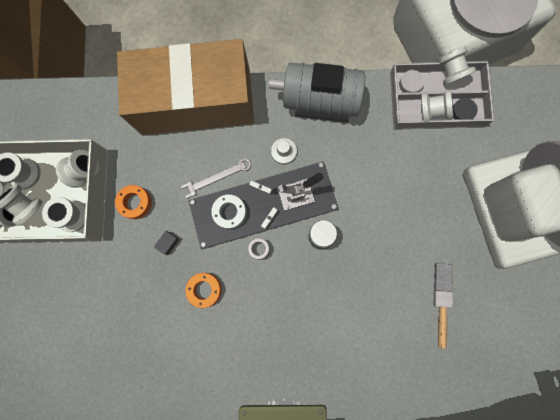

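The scene view shows the plate near (300,240) with the clamp at its near end. In the top view the ring is near (228,211), the V near (265,205), the clamp around (300,192) with its grip leaning to (315,182), and the plate corners are near (190,203), (323,163), (338,208) and (203,248). Two orange look-alikes are at (133,202) and (203,290). Next I'll measure.

```bash
cat > h.py <<'E'
import numpy as np, cv2
from plant import r, viewer
def proj(n,P):
    c=viewer.camera_params(n);K=np.array(c["intrinsics"]);T=np.array(c["world_to_cam"])
    P=np.atleast_2d(P);C=P@T[:3,:3].T+T[:3,3];C=C*[1,-1,-1];u=C@K.T
    return u[:,:2]/u[:,2:]
def back(n,uv,z):
    c=viewer.camera_params(n);K=np.array(c["intrinsics"]);T=np.array(c["world_to_cam"])
    o=-T[:3,:3].T@T[:3,3]; d=np.linalg.inv(K)@np.array([uv[0],uv[1],1.]);d=T[:3,:3].T@(d*[1,-1,-1])
    return o+d*(z-o[2])/d[2]
def fix(p,X):
    c,s=np.cos(p[2]),np.sin(p[2]);X=np.atleast_2d(np.array(X,float))
    return np.c_[p[0]+c*X[:,0]-s*X[:,1],p[1]+s*X[:,0]+c*X[:,1],X[:,2]]
E
python3 - <<'E'
from h import *
import cv2
for n in ["scene","top"]:
    im=viewer.snapshot(n)
    for nm in ["fixture","ring","clamp","grip","collar","hub","wrench","tin","blockpart"]:
        try:o=viewer.outline_of(n,nm)
        except Exception as e: print(nm,e);continue
        for d in o[:3]:
            m=d["pixels"];ys,xs=np.nonzero(m);print(n,nm,round(d["p"],2),d["bbox"],m.sum(),xs.mean().round(1),ys.mean().round(1))
            if nm in("fixture","ring","clamp") and d is o[0]:
                np.save(f"m_{n}_{nm}.npy",m)
t=viewer.snapshot("top");cv2.imwrite("pics/topc.png",cv2.resize(t[140:270,170:360,::-1],None,fx=4,fy=4,interpolation=cv2.INTER_CUBIC))
t=viewer.snapshot("scene");cv2.imwrite("pics/scc.png",cv2.resize(t[160:300,220:370,::-1],None,fx=4,fy=4,interpolation=cv2.INTER_CUBIC))
E
```

```text
scene fixture 0.94 [257.2, 193.6, 80.7, 96.3] 4155 296.2 245.2
scene ring 0.76 [245.4, 167.4, 34.8, 27.7] 570 262.1 181.9
scene ring 0.64 [297.8, 196.8, 25.8, 25.3] 573 310.6 209.2
scene ring 0.59 [342.2, 166.1, 28.6, 20.6] 576 357.4 175.0
scene clamp 0.59 [283.0, 206.4, 14.7, 40.7] 327 292.8 225.5
scene grip 0.7 [284.0, 204.1, 17.6, 40.6] 348 292.7 225.2
scene collar 0.6 [256.2, 206.0, 18.3, 22.5] 374 265.7 215.3
scene collar 0.57 [279.0, 203.9, 21.9, 40.6] 386 292.6 224.7
scene hub 0.55 [329.0, 248.9, 27.2, 28.1] 595 340.9 264.9
scene wrench 0.79 [339.7, 200.8, 15.7, 39.2] 289 346.2 223.8
scene wrench 0.17 [303.0, 172.7, 19.7, 13.1] 255 312.4 178.3
scene tin 0.68 [296.8, 195.4, 25.9, 24.8] 622 310.7 209.1
scene tin 0.56 [229.8, 222.5, 28.7, 43.2] 1057 241.0 243.1
scene blockpart 0.75 [303.8, 170.6, 18.6, 16.1] 243 311.9 178.5
top fixture 0.59 [191.9, 161.2, 144.2, 92.6] 6674 265.9 204.3
top fixture 0.29 [312.1, 221.5, 27.5, 28.9] 647 322.3 234.2
top ring 0.74 [209.6, 196.0, 36.6, 33.3] 784 228.5 211.5
top ring 0.74 [114.6, 186.4, 38.3, 32.1] 796 133.0 201.7
top ring 0.56 [186.8, 275.6, 34.1, 32.7] 815 203.2 289.9
top clamp 0.54 [274.0, 173.2, 48.1, 19.9] 343 300.0 185.3
top grip 0.86 [272.8, 174.4, 49.9, 24.0] 329 298.1 185.9
top collar 0.68 [247.2, 234.9, 20.6, 27.1] 233 259.1 248.7
top hub 0.78 [270.0, 139.8, 25.7, 27.1] 525 283.9 150.6
top wrench 0.9 [181.8, 159.8, 67.4, 38.0] 444 211.7 179.4
top tin 0.89 [306.6, 221.4, 30.9, 30.0] 712 322.6 234.3
top blockpart 0.58 [154.2, 230.1, 26.0, 26.6] 353 166.2 242.8
```

View pics/topc.png

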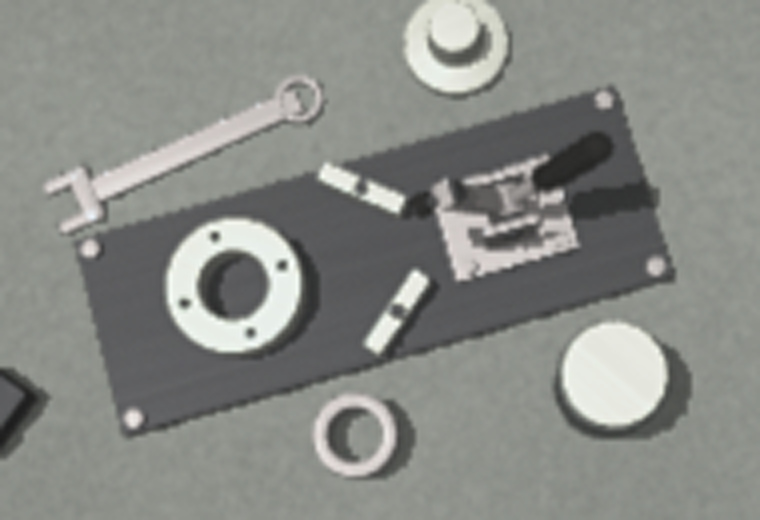

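View pics/scc.png

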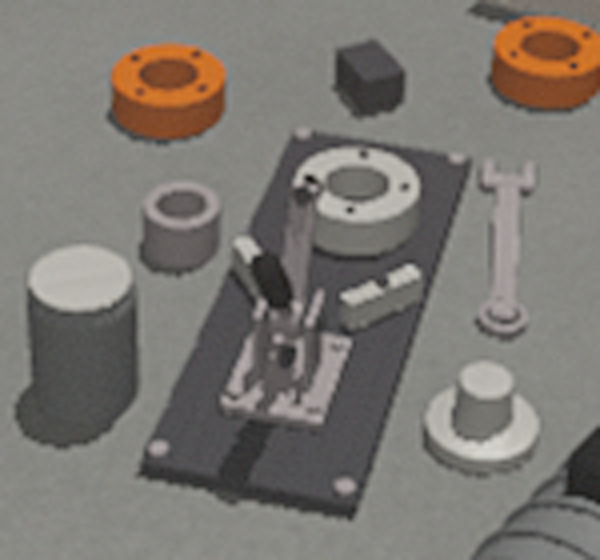

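The crops show the ring as white (not orange), at crop pixel (234,286) in the top view. The V bars are at (362,188) and (397,312), and the plate corners are clearly visible. I'll fit the fixture pose to the corners.

```bash
python3 - <<'E'
from h import *
from scipy.optimize import least_squares
c=lambda a,o,s=4:np.array(a,float)/s+np.array(o)-0.375
top=c([[76,237],[614,85],[675,280],[126,436]],[170,140])
X=np.array([[160,-65,12],[-200,-65,12],[-200,65,12],[160,65,12.]])/1000
# scene: far-left (295,130)->(160,?) 
sc=c([[297,127],[470,158],[355,517],[140,476]],[220,160])
# scene: fixture +x away; y: determine
P0=None
f=lambda p,w:np.r_[(proj("top",fix(p,X))-top).ravel(), w*(proj("scene",fix(p,XS))-sc).ravel()]
XS=np.array([[160,65,12],[160,-65,12],[-200,-65,0],[-200,65,12.]])/1000
XS[2,2]=.0
for w in (0,.7):
    s=least_squares(f,[0.5,0,1.7],args=(w,));print(w,s.x,np.degrees(s.x[2]));print(f(s.x,1).reshape(-1,2).round(1))
    p=s.x
# refine with bar outlines? check
np.save("fx.npy",p)
m=np.load("m_top_ring.npy").astype(np.uint8)
cn=max(cv2.findContours(m,0,1)[0],key=cv2.contourArea);(x,y),rad=cv2.minEnclosingCircle(cn)
# bright-circle fit top z=42mm
uv=c([234,286],[170,140])
for q in ((x,y),uv):
    w=back("top",q,.042);d=w-[p[0],p[1],.0]
    R=np.array([[np.cos(p[2]),np.sin(p[2])],[-np.sin(p[2]),np.cos(p[2])]])
    print("ring",q,w,(R@d[:2]*1000).round(1))
im=viewer.snapshot("top")[:,:,::-1].copy();im2=viewer.snapshot("scene")[:,:,::-1].copy()
def bar(s):
    a=np.radians(50)*s; n=np.array([-np.cos(a),np.sin(a)])*1; t=np.array([-n[1],n[0]])
    return np.array([np.r_[(n*dd+t*ll),.034] for dd,ll in((.042,-.028),(.042,.028),(.054,.028),(.054,-.028))])
out=[]
for n,I,o in(("top",im,(170,140)),("scene",im2,(220,160))):
    B=cv2.resize(I[o[1]:o[1]+140,o[0]:o[0]+190],None,fx=4,fy=4,interpolation=cv2.INTER_CUBIC)
    th=np.linspace(0,6.28,60)
    rf=R@d[:2]
    for Y,col in((X,(0,255,0)),(bar(1),(0,0,255)),(bar(-1),(0,0,255)),(np.c_[rf[0]+.042*np.cos(th),rf[1]+.042*np.sin(th),th*0+.042],(255,0,0)),(np.array([[-.107,0,.062],[-.107-.095*np.sin(.61),0,.062+.095*np.cos(.61)]]),(0,255,255))):
        q=(proj(n,fix(p,Y))-o+.375)*4
        cv2.polylines(B,[q.round().astype(int)],True,col,1)
    cv2.imwrite(f"pics/ov_{n}.png",B)
E
```

```text
0 [0.57901971 0.06125878 1.83124074] 104.92236594577098
[[-0.5  0.5]
 [ 0.8  0.1]
 [ 0.4 -0.5]
 [-0.7 -0.1]
 [-1.2 -0.5]
 [-0.  -0.8]
 [-1.6  0.1]
 [-1.8 -4.8]]
0.7 [0.58031958 0.06079355 1.83570079] 105.17790796351711
[[-0.3  0.2]
 [ 0.7 -0.7]
 [ 0.5 -1.4]
 [-0.3 -0.4]
 [-1.2 -0.3]
 [ 0.1 -0.7]
 [-0.7  0.4]
 [-1.1 -4.3]]
ring (228.5, 211.5) [0.56245998 0.12425601 0.042     ] [65.9  0.6]
ring [228.125 211.125] [0.56340962 0.12518477 0.042     ] [66.6 -0.5]
```

View pics/ov_top.png

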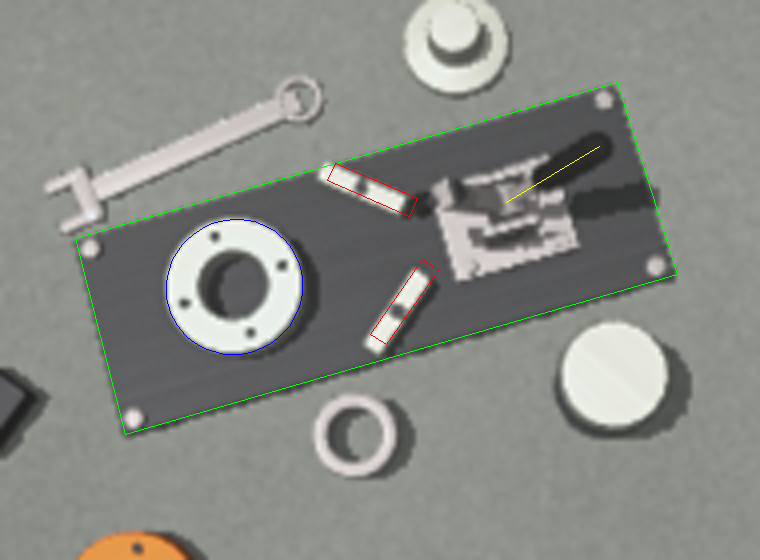

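View pics/ov_scene.png

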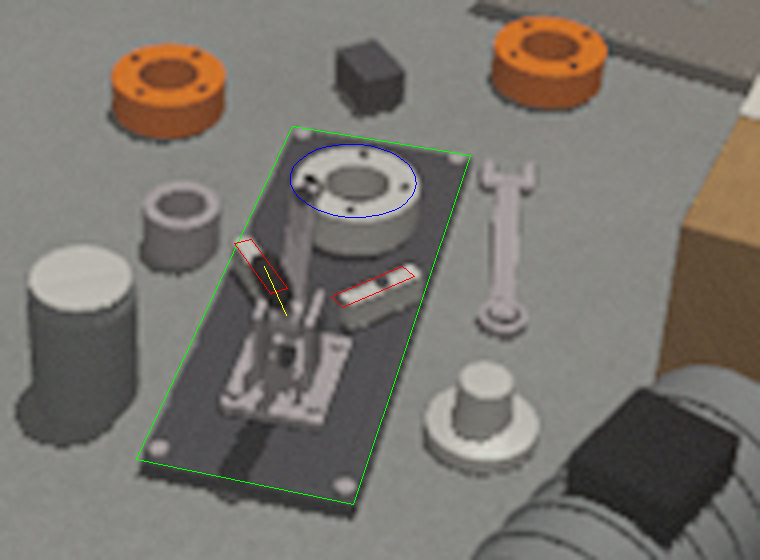

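The overlay agrees with the plate and the ring: the ring is at about fixture (66, 0) mm. The bars sit a few mm along their own length from my assumed centring, which does no harm. Plan: straddle the ring's +x side with half-open fingers and push towards -x.

```bash
cat >> h.py <<'E'
from scipy.spatial.transform import Rotation as Ro
def goto(fxyz=None,wxyz=None,head=None):
    "print tool shift cm and yaw to reach (fixture mm) point; heading=fixture-x dir of tool x"
    p=np.load("fx.npy");s=r.get_state();M=Ro.from_quat(s["eef_rot"]).as_matrix()
    w=fix(p,np.array(fxyz)/1000)[0] if fxyz is not None else np.array(wxyz)
    h=np.arctan2(M[1,0],M[0,0]);t=p[2] if head is None else head
    dy=(h-t+np.pi)%(2*np.pi)-np.pi
    return (M.T@(w-s["tool_pos"])*100).round(2),np.degrees(dy).round(2),w.round(3)
def st():
    p=np.load("fx.npy");s=r.get_state();d=s["tool_pos"]-[p[0],p[1],0];c,q=np.cos(p[2]),np.sin(p[2])
    F=s["contact_force"]
    print("t",s["clock"],"fix",np.round([1000*(c*d[0]+q*d[1]),1000*(-q*d[0]+c*d[1]),1000*d[2]],1),"F",np.round([c*F[0]+q*F[1],-q*F[0]+c*F[1],F[2]],1),"open",s["opening"])
E
python3 - <<'E'
from h import *
print(goto(wxyz=[.45,-.3,.23]));print(goto([140,0,200]));st()
E
```

```text
(array([ 36.15, -22.27,  -1.45]), np.float64(-90.81), array([ 0.45, -0.3 ,  0.23]))
(array([ 57.52, -67.99,   1.55]), np.float64(-90.81), array([0.544, 0.196, 0.2  ]))
t 1.3 fix [-531.7  584.8  215.5] F [-0.2  0.2  0.6] open 1.0020843171659302
```

```bash
python3 -m inch '[[0.55,[4,-2.5,-1],-5],[0.55,[8,-5,-1.5],-10],[0.55,[12,-7.5,-1.5],-15],[0.55,[16,-10,-1.5],-20],[0.55,[20,-12.5,-1.5],-25],[0.55,[24,-15,-1.5],-30],[0.55,[28,-17.5,-1.5],-35],[0.55,[32,-20,-1.5],-40],[0.55,[36,-22.5,-1.5],-45],[0.55,[38,-27,-1.5],-50],[0.55,[40,-31,-1.5],-55],[0.55,[42,-35,-1.5],-60],[0.55,[44,-39,-1.5],-65],[0.55,[46,-43,-1.5],-70],[0.55,[48,-47,-1.5],-75],[0.55,[50,-51,-1.5],-80],[0.55,[52,-55,-1.5],-85],[0.55,[54,-59,-1],-90.8],[0.55,[56,-63,0],-90.8],[0.55,[57.5,-68,1.5],-90.8]]'; python3 - <<'E'
from h import *
st();print(goto([140,0,34]))
E
```

```text
clock: 3.3
tool_pos: [0.5449, 0.1929, 0.2017]
eef_rot: [0.609, 0.794, 0.001, 0.001]
contact_force: [0.3, 0.1, 0.6]
opening: 0.45
t 3.3 fix [136.8  -0.4 201.7] F [ 0.  -0.4  0.6] open 0.44957079006905015
(array([ 0.33, -0.08, 16.77]), np.float64(-0.15), array([0.544, 0.196, 0.034]))
```

```bash
python3 -m inch '[[0.55,[0,0,5],0],[0.55,[0,0,10],0],[0.55,[0,0,13],0],[0.55,[0,0,15],0],[0.55,[0,0,16.5],0],[0.55,[0,0,16.7],0],[0.55,[0,0,16.7],0]]'; python3 - <<'E'
from h import *
st();print(goto([60,0,34]))
for n in("top","scene"):
    im=viewer.snapshot(n); o=(170,140) if n=="top" else (220,130)
    cv2.imwrite(f"pics/a_{n}.png",cv2.resize(im[o[1]:o[1]+140,o[0]:o[0]+190,::-1],None,fx=4,fy=4,interpolation=2))
E
```

```text
clock: 4.0
tool_pos: [0.5436, 0.192, 0.035]
eef_rot: [0.608, 0.794, 0.0, 0.0]
contact_force: [0.9, -0.2, 1.0]
opening: 0.453
t 4.0 fix [136.3   1.1  35. ] F [-0.4 -0.9  1. ] open 0.4534494468853416
(array([-7.63,  0.11,  0.1 ]), np.float64(-0.01), array([0.565, 0.119, 0.034]))
```

View pics/a_scene.png

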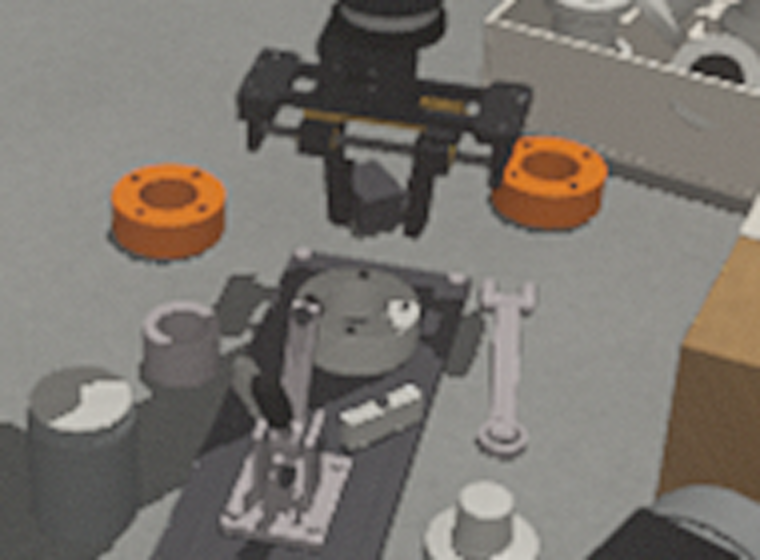

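```bash
python3 - <<'E'
from h import *
s=r.get_state();p=s["tool_pos"].copy();print(s["clock"],p)
for dz in(-.014,0,.1,.17): print(((proj("scene",p+[0,0,dz])-[220,130])*4).round(), ((proj("top",p+[0,0,dz])-[170,140])*4).round())
E
```

```text
4.1 [0.544113   0.19225071 0.03586243]
[[372. 265.]] [[131. 322.]]
[[372. 249.]] [[126. 319.]]
[[379. 125.]] [[ 83. 295.]]
[[385.  32.]] [[ 47. 275.]]
```

View pics/a_top.png

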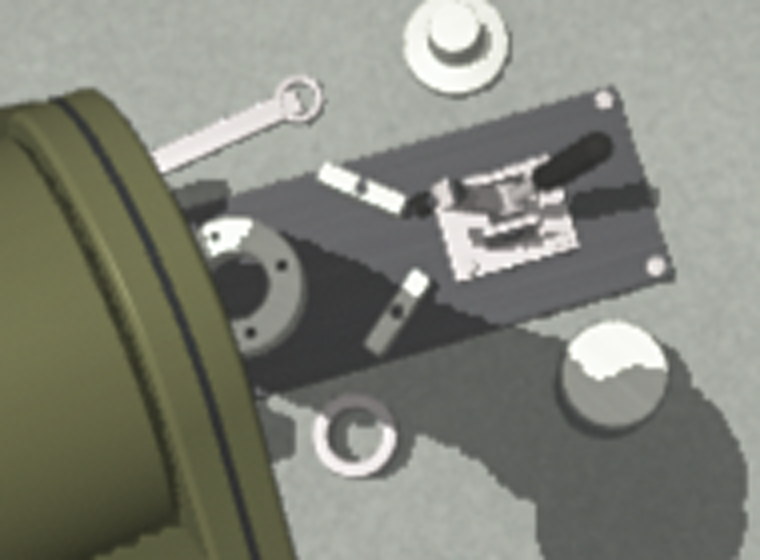

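```bash
python3 - <<'E'
from h import *
im=viewer.snapshot("scene");c=im[150:215,270:350,::-1]
cv2.imwrite("pics/b.png",cv2.resize(c,None,fx=9,fy=9,interpolation=0))
s=r.get_state();M=Ro.from_quat(s["eef_rot"]).as_matrix()
for y in(-.02,.02,-.0375,.0375):
  print(((proj("scene",s["tool_pos"]+M@[-.009,y,.014])-[270,150])*9).round(),((proj("scene",s["tool_pos"]+M@[-.009,y,-.04])-[270,150])*9).round())
E
```

```text
[[317. 423.]] [[323. 277.]]
[[443. 443.]] [[452. 297.]]
[[262. 414.]] [[267. 268.]]
[[498. 453.]] [[509. 306.]]
```

View pics/b.png

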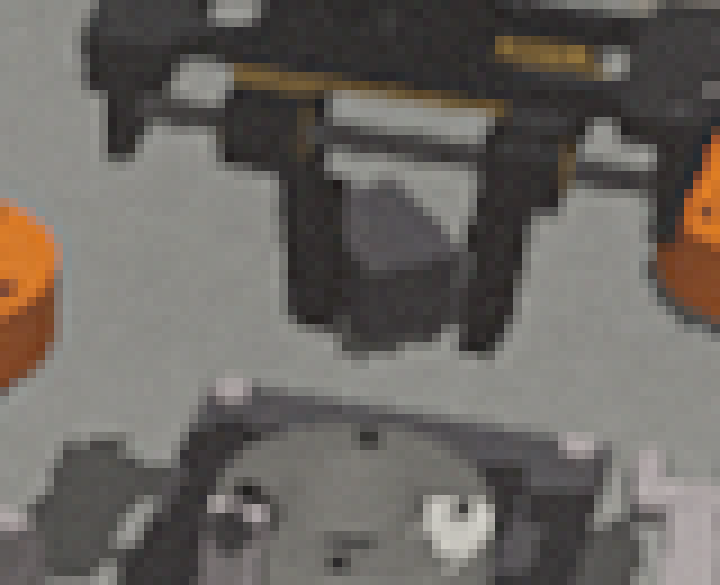

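```bash
python3 - <<'E'
from h import *
p=np.load("fx.npy");c,q=np.cos(p[2]),np.sin(p[2]);R=np.array([[c,q],[-q,c]])
for uv in([338,328],[468,350]):
  uv=np.array(uv)/9+[270,150]
  for z in(.0,.021,.06):
    w=back("scene",uv,z);print(z,w.round(3),(R@(w[:2]-p[:2])*1000).round(1))
s=r.get_state();print(s["q"].round(3),s["tool_pos"],s["clock"])
E
```

```text
0.0 [0.492 0.258 0.   ] [213.2  33.2]
0.021 [0.507 0.23  0.021] [182.2  26.7]
0.06 [0.533 0.177 0.06 ] [124.7  14.7]
0.0 [0.535 0.269 0.   ] [212.6 -10.6]
0.021 [0.548 0.24  0.021] [181.7 -16. ]
0.06 [0.573 0.187 0.06 ] [124.2 -25.9]
[-0.193  0.913 -0.394  1.832  0.65   0.526 -0.759] [0.54412902 0.19220077 0.03593163] 4.15
```

```bash
python3 - <<'E'
from h import *
s=r.get_state();M=Ro.from_quat(s["eef_rot"]).as_matrix()
for x in(-.0375,.0375):
 for y in(-.0935,.0935):
  P=s["tool_pos"]+M@[x,y,-.05]
  print(x,y,((proj("scene",P)-[270,150])*9).round(),((proj("top",P)-[170,140])*4).round(),((proj("top",P+[0,0,.037])-[170,140])*4).round())
im=viewer.snapshot("top");c=im[140:300,130:290,::-1]
cv2.imwrite("pics/c.png",cv2.resize(c,None,fx=3.7,fy=3.7,interpolation=0))
cv2.imwrite("pics/d.png",im[:,:,::-1])
im=viewer.snapshot("scene");cv2.imwrite("pics/e.png",im[:,:,::-1])
E
```

```text
-0.0375 -0.0935 [[ 65. 261.]] [[208. 444.]] [[195. 440.]]
-0.0375 0.0935 [[679. 359.]] [[128. 141.]] [[113. 125.]]
0.0375 -0.0935 [[131. 137.]] [[ 82. 480.]] [[ 65. 478.]]
0.0375 0.0935 [[722. 227.]] [[  6. 176.]] [[-14. 161.]]
```

View pics/d.png

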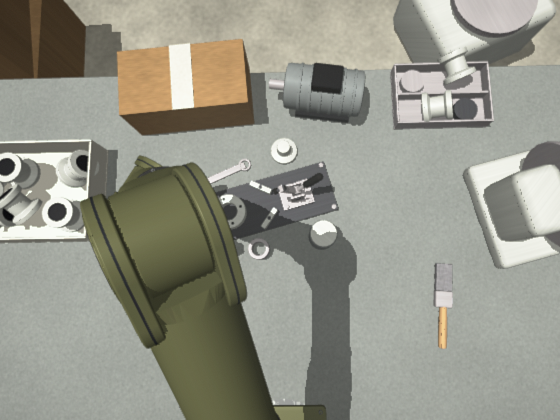

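View pics/e.png

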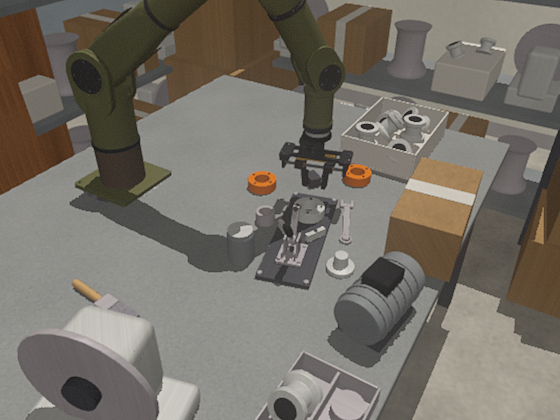

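```bash
python3 - <<'E'
from h import *
p=np.load("fx.npy");c,q=np.cos(p[2]),np.sin(p[2]);R=np.array([[c,q],[-q,c]])
F=lambda w:(R@(w[:2]-p[:2])*1000).round(1)
c4=lambda a:np.array(a)/4+[170,140]-.375
g=np.array([-107-95*np.sin(.61),0,62+95*np.cos(.61)])
print("grip end",g,"shadow",F(back("top",c4([650,196]),.012)))
tin=back("top",c4([613,373]),.09);print("tin",F(tin),"base img",c4([0,0])*0+proj("top",[tin[0],tin[1],0])[0]*4-[680,560])
print("tin shadow edge lower right", F(back("top",c4([680,415]),0)),F(back("top",c4([665,420]),0)))
for a in([205,195],[280,430]): print("body shadow",F(back("top",c4(a),0)))
for a in([243,312],): print("mid",F(back("top",c4(a),0)))
# scene ends: prongs bottoms
for uv in([120,155],[665,240]):
  for z in(.085,.10,.12,.14): print(z,F(back("scene",np.array(uv)/9+[270,150],z)))
E
```

```text
grip end [-161.42240871    0.          139.8665617 ] shadow [-198.5   12.1]
tin [-136.4  119.5] base img [602.70679549 385.81643   ]
tin shadow edge lower right [-177.   149.4] [-167.1  149.8]
body shadow [ 74.6 -71.6]
body shadow [67.4 88.2]
mid [70.6  9. ]
0.085 [163.6  95. ]
0.1 [139.9  88.6]
0.12 [108.4  80. ]
0.14 [76.9 71.5]
0.085 [163.2 -77.3]
0.1 [139.5 -80.3]
0.12 [108.  -84.2]
0.14 [ 76.5 -88.1]
```

```bash
python3 - <<'E'
import cv2
a=cv2.imread("pics/topc.png");b=cv2.imread("pics/a_top.png")
cv2.imwrite("pics/f.png",cv2.imread("pics/d.png")[165:265,175:275].repeat(6,0).repeat(6,1))
E
```

```text
(no output)
```

View pics/f.png

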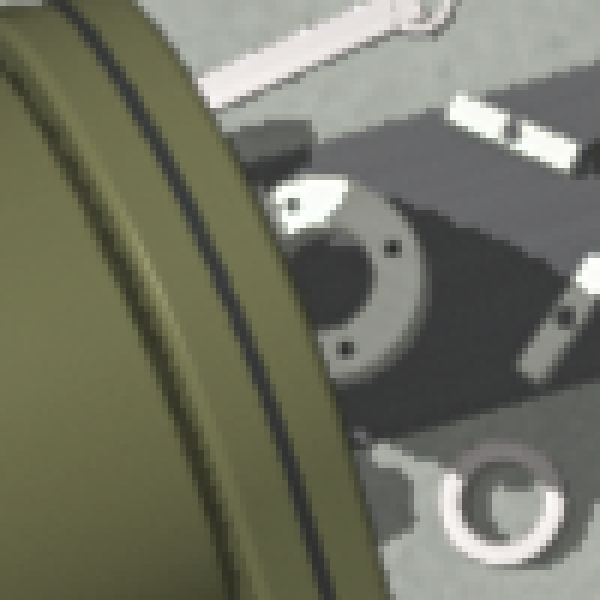

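```bash
python3 - <<'E'
from h import *
print(proj("scene",[[0,0,0],[0,0,.1]]),proj("top",[[0,0,0],[.1,0,.0]]))
E
python3 -m inch '[[0.55,[0,0,0.3],0],[0.55,[0,0,0.6],0],[0.55,[0,0,0.8],0],[0.55,[0,0,0.9],0]]'; python3 -c "
from h import *
st()"
```

```text
[[123.49810435 179.27366382]
 [117.46789059 150.31901507]] [[283.05353845 450.78496408]
 [282.44509002 405.44193584]]
clock: 4.65
tool_pos: [0.543, 0.1917, 0.0254]
eef_rot: [0.608, 0.794, -0.0, -0.0]
contact_force: [0.1, 0.4, 0.0]
opening: 0.45
t 4.65 fix [136.1   1.7  25.4] F [ 0.3 -0.2  0. ] open 0.449501172776711
```

```bash
python3 -m inch '[[0.55,[0,0,0.2],0],[0.55,[0,0,0.4],0],[0.55,[0,0,0.4],0]]'; python3 - <<'E'
from h import *
st()
im=viewer.snapshot("scene");c=im[150:215,270:350,::-1]
cv2.imwrite("pics/b2.png",cv2.resize(c,None,fx=9,fy=9,interpolation=0))
E
```

```text
clock: 4.95
tool_pos: [0.543, 0.1917, 0.0214]
eef_rot: [0.608, 0.794, -0.0, -0.0]
contact_force: [0.6, -0.3, 0.4]
opening: 0.448
t 4.95 fix [136.1   1.7  21.4] F [-0.5 -0.5  0.4] open 0.4482621215585784
```

View pics/b2.png

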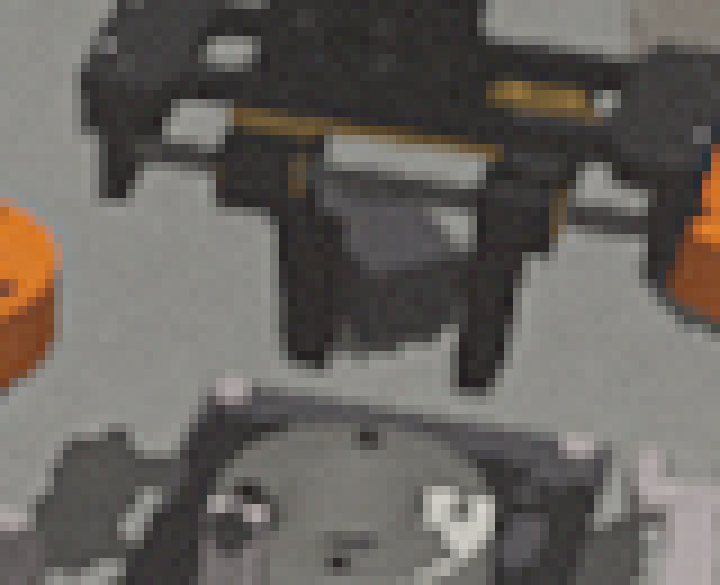

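The tips show about 10 px above where the reading puts them, and there is no plate contact at a reading 5 mm below the plate top. The picture and the pose reading disagree, so I'll feel for the surface with a guarded descent.

```bash
python3 -m inch '[[0.55,[0,0,0.2],0],[0.55,[0,0,0.4],0],[0.55,[0,0,0.6],0]]'|sed -n '2p;4p'; python3 -m inch '[[0.55,[0,0,0.2],0],[0.55,[0,0,0.3],0]]'|sed -n '2p;4p'
```

```text
tool_pos: [0.5432, 0.1918, 0.0155]
contact_force: [0.5, 1.2, 1.0]
tool_pos: [0.5431, 0.1917, 0.0124]
contact_force: [0.1, 0.1, 0.3]
```

```bash
for i in 1; do python3 -m inch '[[0.55,[0,0,0.2],0],[0.55,[0,0,0.4],0]]'|sed -n '2p;4p'; python3 -m inch '[[0.55,[0,0,0.2],0],[0.55,[0,0,0.4],0]]'|sed -n '2p;4p';  done; python3 - <<'E'
from h import *
im=viewer.snapshot("scene");c=im[150:215,270:350,::-1]
cv2.imwrite("pics/b3.png",cv2.resize(c,None,fx=9,fy=9,interpolation=0))
E
```

```text
tool_pos: [0.5432, 0.1918, 0.0086]
contact_force: [0.5, -0.4, -0.2]
tool_pos: [0.5432, 0.1918, 0.0045]
contact_force: [-0.1, 0.4, -0.5]
```

View pics/b3.png

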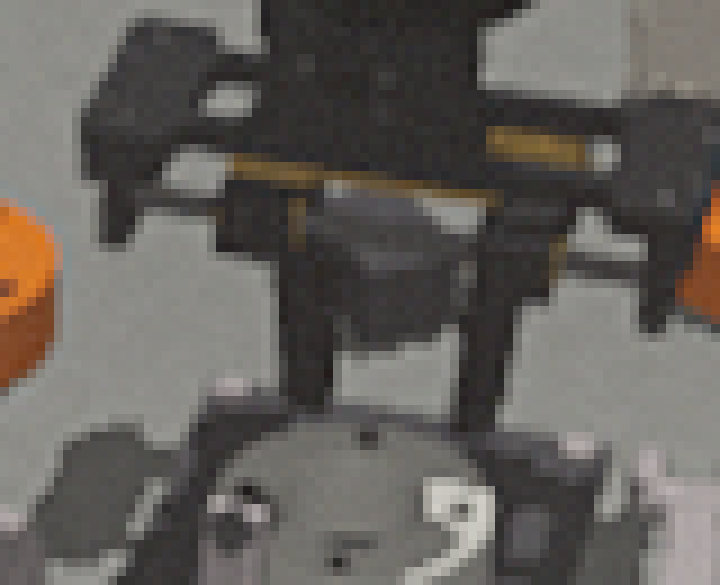

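```bash
python3 - <<'E'
from h import *
p=np.load("fx.npy");c,q=np.cos(p[2]),np.sin(p[2]);R=np.array([[c,q],[-q,c]])
for uv in([312,408],[477,432]):
  for z in(.0,.012,.02,.03): print(z,(R@(back("scene",np.array(uv)/9+[270,150],z)[:2]-p[:2])*1000).round(1))
E
python3 -m inch '[[0.55,[0,0,0.2],0],[0.55,[0,0,0.3],0]]'|sed -n '2p;4p'; python3 -m inch '[[0.55,[0,0,0.2],0],[0.55,[0,0,0.3],0]]'|sed -n '2p;4p'
```

```text
0.0 [165.7  30.5]
0.012 [148.7  26.8]
0.02 [137.3  24.4]
0.03 [123.2  21.3]
0.0 [167.5 -23.1]
0.012 [150.5 -26. ]
0.02 [139.1 -27.9]
0.03 [124.9 -30.3]
tool_pos: [0.5432, 0.1918, 0.0015]
contact_force: [0.0, 0.1, 0.0]
tool_pos: [0.5432, 0.1918, -0.0015]
contact_force: [-0.1, 0.3, 0.0]
```

```bash
python3 -m inch '[[0.55,[0,0,0.2],0],[0.55,[0,0,0.4],0]]'|sed -n '2p;4p'; python3 -m inch '[[0.55,[0,0,0.1],0],[0.55,[0,0,0.2],0]]'|sed -n '2p;4p'; python3 -m inch '[[0.55,[0,0,0.1],0],[0.55,[0,0,0.2],0]]'|sed -n '2p;4p'
```

```text
tool_pos: [0.5433, 0.1919, -0.0054]
contact_force: [0.2, -0.9, -1.0]
tool_pos: [0.5432, 0.1918, -0.0074]
contact_force: [0.1, 0.8, 0.3]
tool_pos: [0.5432, 0.1918, -0.0094]
contact_force: [-0.4, -0.6, -0.2]
```

```bash
python3 -m inch '[[0.55,[0,0,0.1],0],[0.55,[0,0,0.2],0]]'|sed -n '2p;4p'; python3 -m inch '[[0.55,[0,0,0.1],0],[0.55,[0,0,0.2],0]]'|sed -n '2p;4p'; python3 - <<'E'
from h import *
im=viewer.snapshot("scene");c=im[150:215,270:350,::-1]
cv2.imwrite("pics/b4.png",cv2.resize(c,None,fx=9,fy=9,interpolation=0))
E
```

```text
tool_pos: [0.5432, 0.1918, -0.0107]
contact_force: [-2.9, -1.5, 15.0]
tool_pos: [0.5432, 0.1918, -0.0108]
contact_force: [-5.7, -3.4, 32.0]
```

View pics/b4.png

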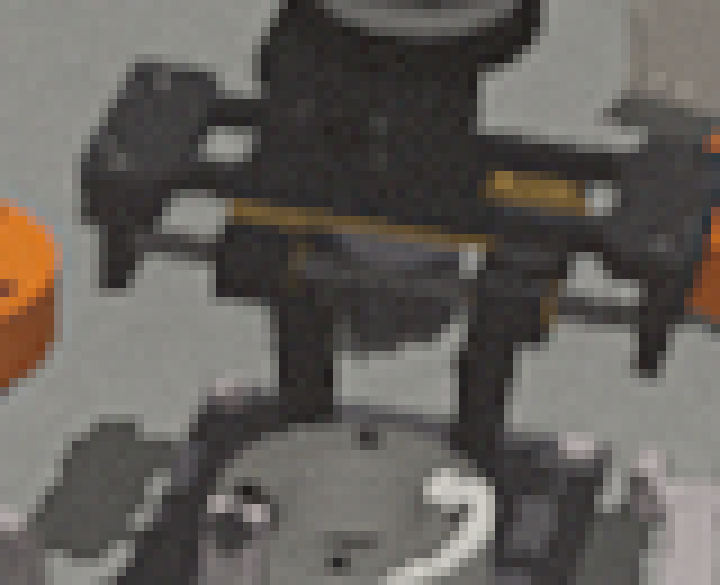

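The plate contact comes at a reading of -10.5 mm instead of +26 mm. The z reading is therefore about 36.5 mm too low, which agrees with the camera. I'll raise by 8 mm net and begin the push.

```bash
python3 -m inch '[[0.55,[0,-0.3,-0.6],0],[0.55,[0,-0.3,-1.1],0],[0.55,[-0.6,-0.3,-1.1],0],[0.55,[-1.2,-0.3,-1.1],0],[0.55,[-1.6,-0.3,-1.1],0],[0.55,[-2,-0.3,-1.1],0],[0.55,[-2.4,-0.3,-1.1],0],[0.55,[-2.8,-0.3,-1.1],0],[0.55,[-3.2,-0.3,-1.1],0],[0.55,[-3.6,-0.3,-1.1],0]]'; python3 - <<'E'
from h import *
st()
im=viewer.snapshot("scene");st();c=im[150:275,250:350,::-1]
cv2.imwrite("pics/g.png",cv2.resize(c,None,fx=5,fy=5,interpolation=2))
E
```

```text
clock: 8.4
tool_pos: [0.5498, 0.1564, -0.0024]
eef_rot: [0.607, 0.794, 0.0, -0.0]
contact_force: [0.8, 1.4, -2.1]
opening: 0.449
t 8.4 fix [100.3   4.4  -2.4] F [ 1.2 -1.1 -2.1] open 0.44867228054824837
t 8.45 fix [99.   4.5 -2.4] F [ 2.6 -0.4 -0.1] open 0.45129794977869553
```

View pics/g.png

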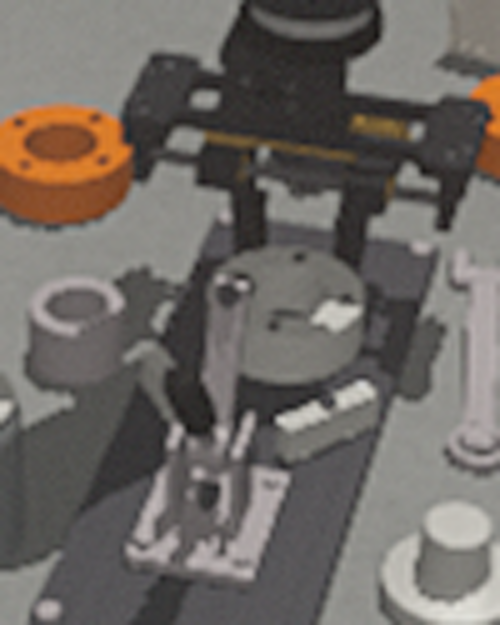

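```bash
python3 -m inch '[[0.55,[-0.5,0,0],0],[0.55,[-1,0,0],0],[0.55,[-1.5,0,0],0],[0.55,[-2,0,0],0],[0.55,[-2.5,0,0],0],[0.55,[-3,0,0],0],[0.55,[-3.5,0,0],0]]'>/dev/null; python3 - <<'E'
from h import *
st()
im=viewer.snapshot("scene");st();c=im[150:275,250:350,::-1]
cv2.imwrite("pics/g2.png",cv2.resize(c,None,fx=5,fy=5,interpolation=2))
E
```

```text
t 9.15 fix [64.9  4.7 -2.3] F [ 2.9 -0.3 -0.6] open 0.4465518225540013
t 9.2 fix [63.4  4.7 -2.3] F [ 2.3 -0.7  0.3] open 0.44897693483891077
```

View pics/g2.png

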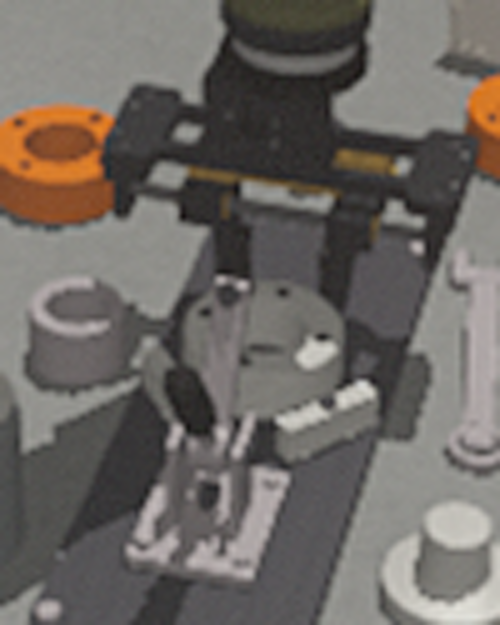

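```bash
python3 -m inch '[[0.55,[-0.4,0,0],0],[0.55,[-0.8,0,0],0],[0.55,[-1.2,0,0],0]]'>/dev/null; python3 -c "
from h import *
st()"; python3 -m inch '[[0.55,[-0.3,0,0],0],[0.55,[-0.5,0,0],0]]'>/dev/null; python3 -c "
from h import *
st()"
```

```text
t 9.5 fix [53.   4.5 -2.3] F [ 2.3  0.1 -0.1] open 0.4495286923337572
t 9.7 fix [49.3  3.9 -2.2] F [ 7.7 -1.1 -0.7] open 0.44980908926451735
```

```bash
python3 -m inch '[[0.55,[-0.2,0,0],0],[0.55,[-0.2,0,0],0]]'>/dev/null; python3 -c "
from h import *
st()"; python3 -m inch '[[0.55,[-0.15,0,0],0],[0.55,[-0.15,0,0],0]]'>/dev/null; python3 - <<'E'
from h import *
st()
for n in("top","scene"):
    im=viewer.snapshot(n); o=(170,140) if n=="top" else (220,150)
    cv2.imwrite(f"pics/k_{n}.png",cv2.resize(im[o[1]:o[1]+140,o[0]:o[0]+190,::-1],None,fx=4,fy=4,interpolation=2))
E
```

```text
t 9.9 fix [49.2  3.7 -2.1] F [ 7.7 -1.3 -2.4] open 0.44841740502086336
t 10.1 fix [49.   3.4 -2. ] F [ 7.9 -2.  -2.1] open 0.45721391972698516
```

View pics/k_top.png

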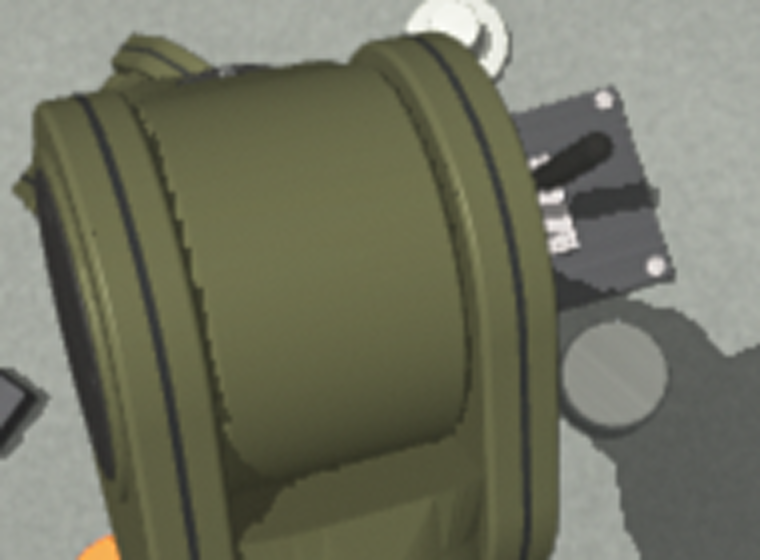

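View pics/k_scene.png

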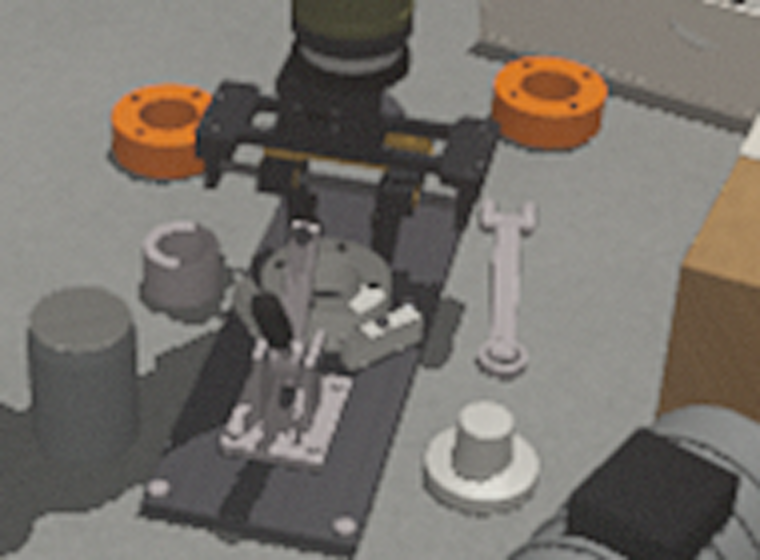

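```bash
cat > ov.py <<'E'
from h import *
import sys
def ov(name,o=(265,195),sz=(75,75),f=8):
    p=np.load("fx.npy");im=viewer.snapshot("scene")
    B=cv2.resize(im[o[1]:o[1]+sz[1],o[0]:o[0]+sz[0],::-1],None,fx=f,fy=f,interpolation=cv2.INTER_CUBIC)
    th=np.linspace(0,6.283,80)
    for rr,z,col in((.042,.042,(0,255,0)),(.022,.042,(0,255,0))):
        q=(proj("scene",fix(p,np.c_[rr*np.cos(th),rr*np.sin(th),th*0+z]))-o+.5)*f-.5
        cv2.polylines(B,[q.round().astype(int)],True,col,1)
    cv2.imwrite(name,B)
ov(sys.argv[1])
E
python3 ov.py pics/l.png
```

```text
(no output)
```

View pics/l.png

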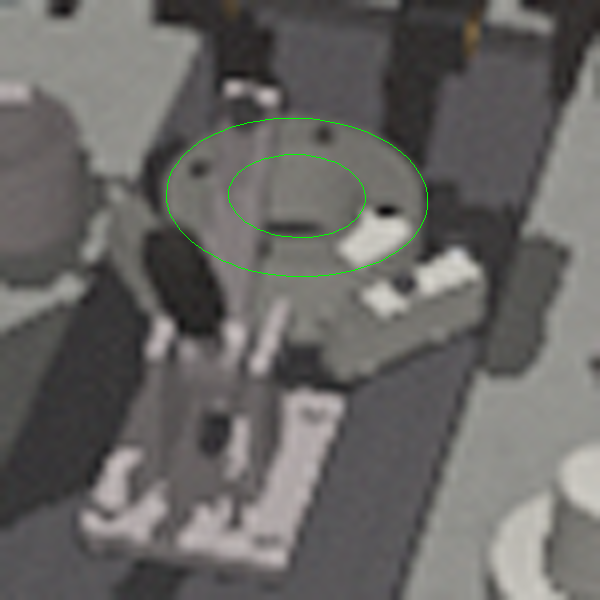

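```bash
python3 -m inch '[[0.55,[-0.4,-0.1,0],0],[0.55,[-0.5,-0.1,0],0],[0.55,[-0.5,-0.1,0],0]]'>/dev/null; python3 -c "
from h import *
st()"
```

```text
t 10.55 fix [48.1  2.7 -1.6] F [14.8 -2.3 -1.2] open 0.4528573288150537
```

```bash
python3 -m inch '[[0.55,[-0.3,0,0],0],[0.55,[-0.4,0,0],0],[0.55,[-0.4,0,0],0]]'>/dev/null; python3 -c "
from h import *
st()";python3 ov.py pics/l2.png
```

```text
t 10.85 fix [46.6  1.5 -1.3] F [18.8 -4.2 -1.2] open 0.45177820025533116
```

View pics/l2.png

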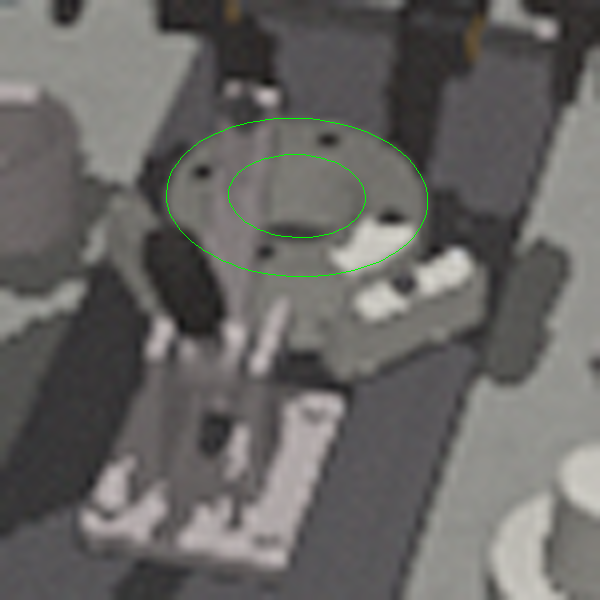

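```bash
python3 -m inch '[[0.55,[0,0.2,0],0],[0.55,[0,0.4,0],0],[0.55,[0,0.4,0],0]]'>/dev/null; python3 -c "
from h import *
st()";python3 ov.py pics/l3.png; python3 -m inch '[[0.55,[0,0.2,0],0],[0.55,[0,0.2,0],0]]'>/dev/null; python3 -c "
from h import *
st()"
```

```text
t 11.2 fix [45.9  1.  -1.9] F [17.   1.9  0.2] open 0.45300548652402395
t 11.45 fix [45.8  1.  -2.2] F [18.2  5.4  2.8] open 0.45459688275941884
```

View pics/l3.png

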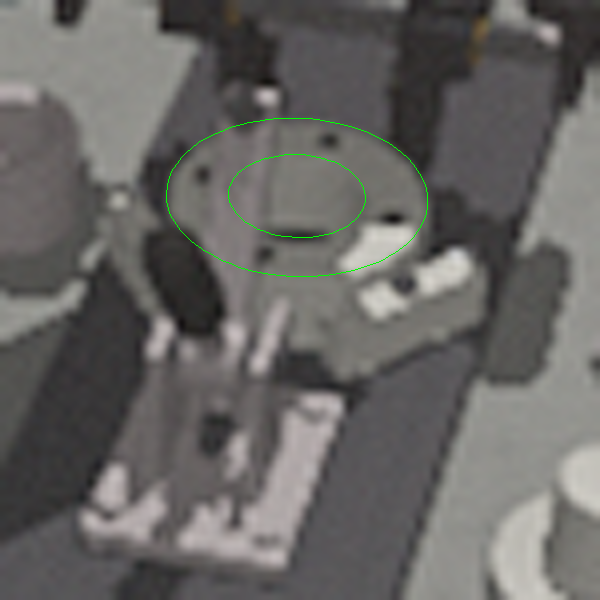

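The tool stopped at (45.8, 1.0) and the forces in both x and y rise with more command, so the ring is seated on both bars. I'll release the side load, back off and lift.

```bash
python3 -m inch '[[0.55,[0,-0.5,0],0],[0.55,[0.8,-0.5,0],0],[0.55,[1.4,-0.5,0],0],[0.55,[2,-0.5,0],0],[0.55,[3,-0.5,0],0],[0.55,[4,-0.5,0],0],[0.55,[5,-0.5,0],0],[0.55,[5,-0.5,-4],0],[0.55,[5,-0.5,-9],0],[0.55,[5,-0.5,-14],0],[0.55,[5,-0.5,-19],0],[1,[5,-0.5,-20],0]]'; python3 - <<'E'
from h import *
st();print("to",goto([-205,0,180]))
E
python3 ov.py pics/l4.png
```

```text
clock: 12.65
tool_pos: [0.5561, 0.1448, 0.2034]
eef_rot: [0.607, 0.794, 0.004, 0.002]
contact_force: [0.1, 0.7, 1.6]
opening: 0.385
t 12.65 fix [ 87.4   1.4 203.4] F [ 0.6 -0.3  1.6] open 0.38462063154848913
to (array([-29.24,   0.11,   2.3 ]), np.float64(0.01), array([ 0.634, -0.137,  0.18 ]))
```

View pics/l4.png

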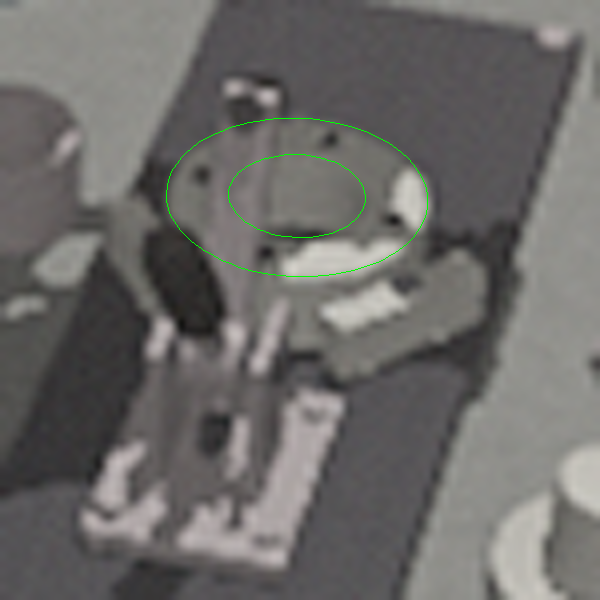

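The ring stayed put (its dots are at the same pixels as before) and matches the predicted home outline. Now I'll move over the clamp with the fingers closed.

```bash
python3 -m inch '[[1,[-4,0,0],0],[1,[-8,0,0],0],[1,[-12,0,0],0],[1,[-16,0,0],0],[1,[-20,0,0],0],[1,[-24,0,0],0],[1,[-28,0,0],0],[1,[-30,0,0],0],[1,[-30.5,0,2],0],[1,[-30.5,0,5],0],[1,[-30.5,0,5],0]]'; python3 - <<'E'
from h import *
st();print("to",goto([-210,0,98]))
for n in("top","scene"):
    im=viewer.snapshot(n); o=(250,100) if n=="top" else (220,130)
    cv2.imwrite(f"pics/m_{n}.png",cv2.resize(im[o[1]:o[1]+150,o[0]:o[0]+190,::-1],None,fx=4,fy=4,interpolation=2))
E
```

```text
clock: 13.8
tool_pos: [0.6291, -0.1522, 0.142]
eef_rot: [0.607, 0.794, -0.003, -0.004]
contact_force: [-0.5, -0.4, 0.0]
opening: 0.003
t 13.8 fix [-218.3    8.7  142. ] F [-0.2  0.6  0. ] open 0.0032434982140084083
to (array([0.81, 0.91, 4.4 ]), np.float64(0.02), array([ 0.635, -0.142,  0.098]))
```

View pics/m_top.png

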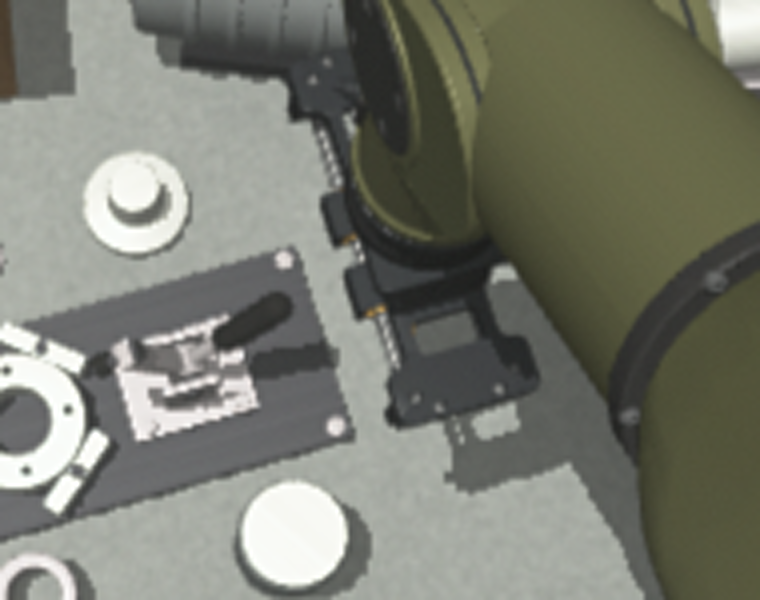

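View pics/m_scene.png

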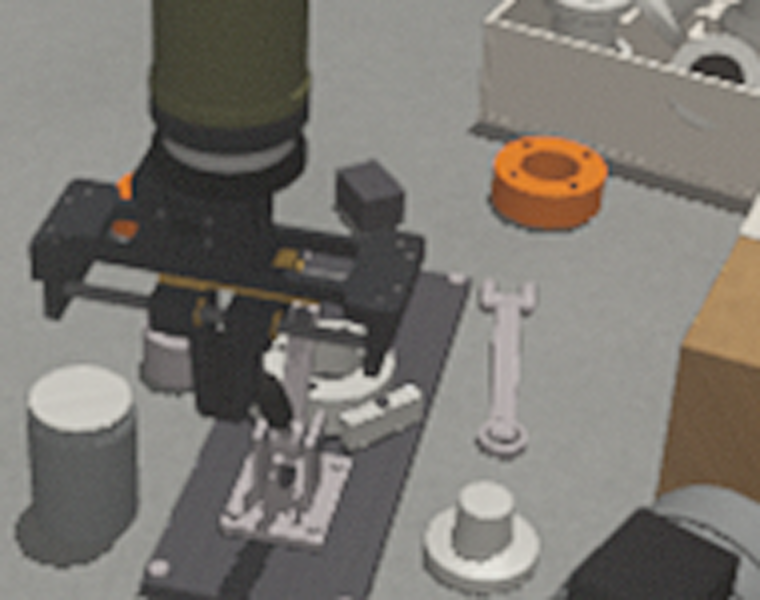

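```bash
python3 - <<'E'
from h import *
p=np.load("fx.npy");c,q=np.cos(p[2]),np.sin(p[2]);R=np.array([[c,q],[-q,c]])
F=lambda w:(R@(w[:2]-p[:2])*1000).round(1)
for z in(.13,.15,.165,.18): print("scene tip",z,F(back("scene",np.array([228,416])/4+[220,130],z)))
for z in(.18,.215,.23,.25): print("top carriage front",z,F(back("top",np.array([353,252])/4+[250,100],z)),"ends",F(back("top",np.array([300,105])/4+[250,100],z)),F(back("top",np.array([393,415])/4+[250,100],z)))
s=r.get_state();M=Ro.from_quat(s["eef_rot"]).as_matrix();T=s["tool_pos"]
for b in(0,.0365):
  for l in([-.009,0,.014],[0.009,0,.014],[-.0375,-.0935,-.05],[-.0375,.0935,-.05],[.0,0,-.05]):
    P=T+M@l+[0,0,b];print(b,l,((proj("scene",P)-[220,130])*4).round(),((proj("top",P)-[250,100])*4).round())
E
```

```text
scene tip 0.13 [-181.3   13.9]
scene tip 0.15 [-205.     7.2]
scene tip 0.165 [-222.8    2.1]
scene tip 0.18 [-240.6   -3. ]
top carriage front 0.18 [-203.3   -7.3] ends [-200.1  -93.8] [-197.3   82.8]
top carriage front 0.215 [-197.1    1. ] ends [-194.   -81.8] [-191.3   87.4]
top carriage front 0.23 [-194.4    4.6] ends [-191.4  -76.6] [-188.8   89.3]
top carriage front 0.25 [-190.8    9.4] ends [-187.9  -69.8] [-185.4   92. ]
0 [-0.009, 0, 0.014] [[220. 468.]] [[392. 284.]]
0 [0.009, 0, 0.014] [[229. 447.]] [[362. 293.]]
0 [-0.0375, -0.0935, -0.05] [[ 29. 373.]] [[516. 407.]]
0 [-0.0375, 0.0935, -0.05] [[387. 440.]] [[406.  75.]]
0 [0.0, 0, -0.05] [[225. 362.]] [[391. 258.]]
0.0365 [-0.009, 0, 0.014] [[220. 414.]] [[401. 267.]]
0.0365 [0.009, 0, 0.014] [[229. 394.]] [[369. 276.]]
0.0365 [-0.0375, -0.0935, -0.05] [[ 25. 316.]] [[531. 394.]]
0.0365 [-0.0375, 0.0935, -0.05] [[391. 382.]] [[415.  47.]]
0.0365 [0.0, 0, -0.05] [[225. 305.]] [[400. 238.]]
```

```bash
python3 -m inch '[[1,[0,0.4,2.5],0],[1,[0,0.4,4.4],0],[1,[1,0.4,4.4],0],[1,[2,0.4,4.4],0],[1,[2.6,0.4,4.4],0],[1,[3.2,0.4,4.4],0],[1,[3.8,0.4,4.4],0],[1,[4.4,0.4,4.4],0]]'>/dev/null; python3 - <<'E'
from h import *
st()
for n in("top","scene"):
    im=viewer.snapshot(n); o=(250,100) if n=="top" else (220,130)
    cv2.imwrite(f"pics/n_{n}.png",cv2.resize(im[o[1]:o[1]+150,o[0]:o[0]+190,::-1],None,fx=4,fy=4,interpolation=2))
E
```

```text
t 14.7 fix [-177.9    0.2  104.7] F [-10.4   0.9   5.4] open 0.0027281066180121164
```

View pics/n_top.png

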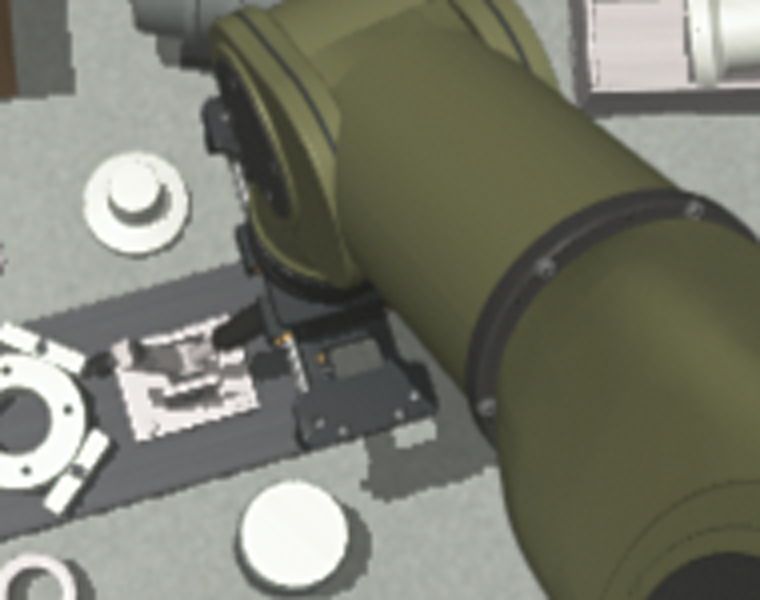

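View pics/n_scene.png

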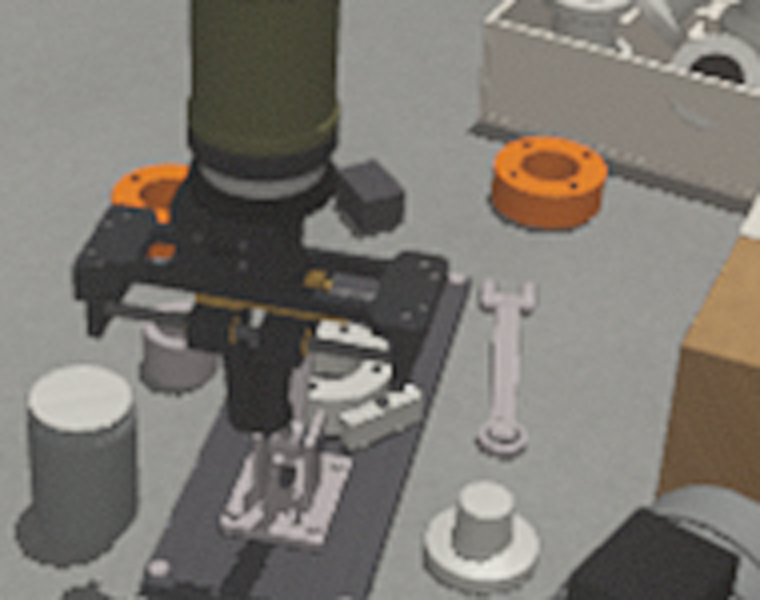

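```bash
python3 -m inch '[[1,[0.6,0,0],0],[1,[1.2,0,0],0],[1,[1.8,0,0],0],[1,[2.4,0,0],0]]'>/dev/null; python3 -c "
from h import *
st()"; python3 -m inch '[[1,[0.6,0,0],0],[1,[1.2,0,0],0]]'>/dev/null; python3 - <<'E'
from h import *
st()
for n in("scene",):
    im=viewer.snapshot(n); o=(250,100) if n=="top" else (220,130)
    cv2.imwrite(f"pics/o_{n}.png",cv2.resize(im[o[1]:o[1]+150,o[0]:o[0]+190,::-1],None,fx=4,fy=4,interpolation=2))
E
```

```text
t 15.2 fix [-157.3   -0.7  105.9] F [-6.6  1.2  6.2] open 0.0028925415922280585
t 15.4 fix [-141.5    0.   104.7] F [-3.4 -1.2  2. ] open 0.004936873870672741
```

View pics/o_scene.png

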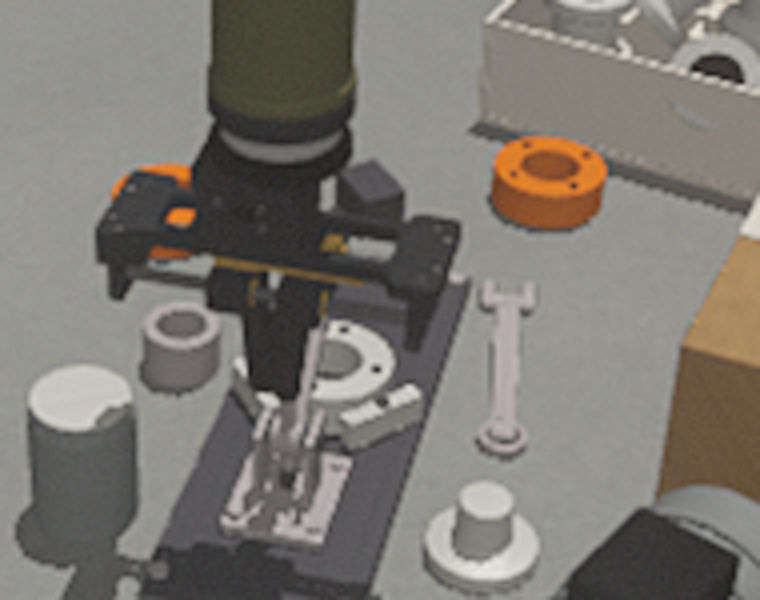

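The force is falling as the grip nears centre, as it should. I'll continue past upright.

```bash
python3 -m inch '[[1,[0.6,0,0],0],[1,[1.2,0,0],0],[1,[1.8,0,0],0],[1,[2.4,0,0],0]]'>/dev/null; python3 - <<'E'
from h import *
st()
for n in("scene",):
    im=viewer.snapshot(n); o=(250,100) if n=="top" else (220,130)
    cv2.imwrite(f"pics/q_{n}.png",cv2.resize(im[o[1]:o[1]+150,o[0]:o[0]+190,::-1],None,fx=4,fy=4,interpolation=2))
E
```

```text
t 15.85 fix [-113.6    0.9  103.3] F [ 1.3 -0.5 -0.8] open 0.0046875304495083234
```

View pics/q_scene.png

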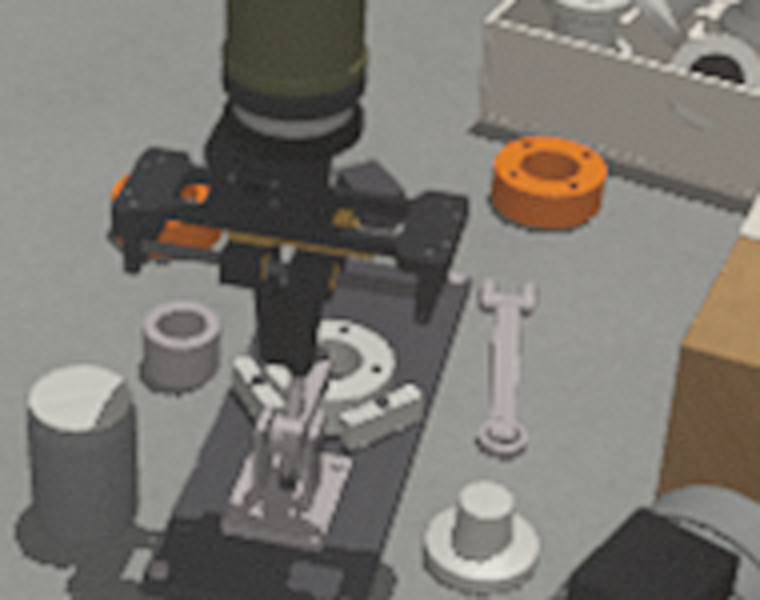

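```bash
python3 -m inch '[[1,[-1.5,0,0],0],[1,[-4,0,0],0],[1,[-7,0,0],0],[1,[-10,0,0],0],[1,[-12,0,-3],0],[1,[-14,0,-8],0],[1,[-14,0,-10],0],[1,[-18,0,-10],0],[1,[-22,0,-10],0],[1,[-26,0,-10],0],[1,[-30,0,-10],0],[1,[-30,0,-10],0]]'>/dev/null; python3 - <<'E'
from h import *
st()
for n in("scene","top"):
    im=viewer.snapshot(n); o=(170,140) if n=="top" else (250,180)
    cv2.imwrite(f"pics/u_{n}.png",cv2.resize(im[o[1]:o[1]+110,o[0]:o[0]+190 if n=="top" else o[0]+110,::-1],None,fx=4 if n=="top" else 5,fy=4 if n=="top" else 5,interpolation=2))
E
python3 ov.py pics/u_ov.png
```

```text
t 17.1 fix [-425.1    5.2  202.2] F [-0.3  1.3  0.2] open 0.005187298418390965
```

View pics/u_ov.png

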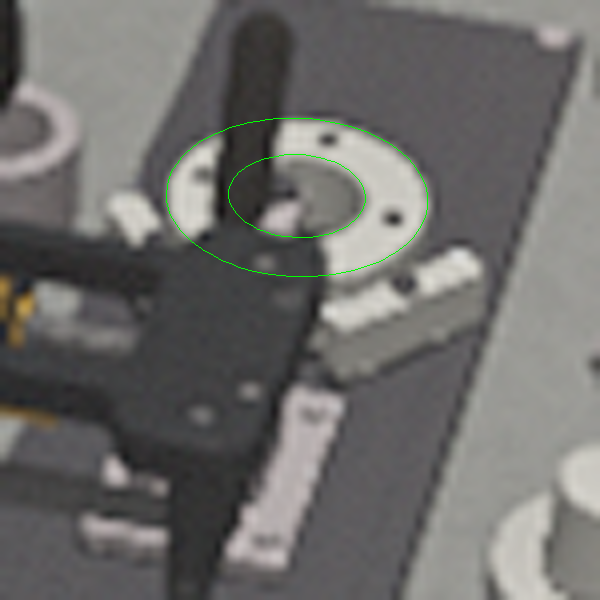

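View pics/u_top.png

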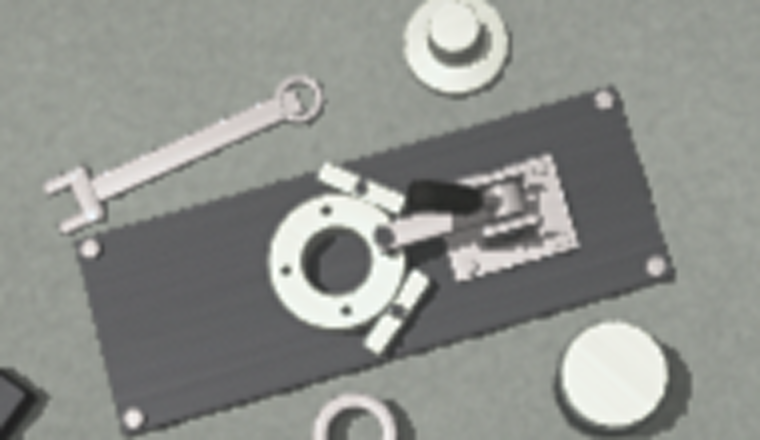

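The top view shows the clamp thrown over with its pad on the ring's rim at (388,238). The ring, centred at (338,262), touches both bars, and the bystanders have not moved. The arm is clear, so I'll hand in.

```bash
python3 - <<'E'
from h import *
p=np.load("fx.npy");c,q=np.cos(p[2]),np.sin(p[2]);R=np.array([[c,q],[-q,c]])
w=back("top",np.array([337.5,262])/4+[170,140]-.375,.042);print("ring",(R@(w[:2]-p[:2])*1000).round(1))
st();print(r.finish_job());st()
E
```

```text
ring [1.6 3. ]
t 17.25 fix [-415.4    1.2  203.2] F [1.  1.  0.1] open 0.006233328473481305
the job is handed in; nothing more can be done
None
the job is handed in; nothing more can be done
```

The ring was slid home against both bars of the V, and the clamp was flipped past centre and snapped shut with its pad on the ring. I handed the job in at about 17 s; no verdict is reported.

**How it went:** I pushed the ring with half-open fingers straddling its rim. It first caught on one bar about 2 to 3 mm short. A harder push and then a sideways push seated it, with the tool stopped and the force rising in both directions (about 18 N and 5 N). I then pushed the grip over level with closed fingers. The force fell from 10 N to zero at centre, as it should.

**Last checks:**
- **Pictures:** the top view shows the ring touching both bars with the pad on its rim. The ring's dots had not moved after I backed off, and the visible bystanders had not moved in the views I took. I did not check the brush at the end.
- **Robot:** the arm was clear, with only about 1 N of force on the tool.

**What disagreed:**
- **Height reading:** the reported tool height was about 36 mm too low. I saw this in the camera image, confirmed it by touching the plate, and corrected for it.
- **Ring position:** my last reading put the ring centre at (1.6, 3.0) mm from the fitted home, about 3.4 mm away. That is only just inside the 4 mm limit, and the fit itself is only good to 2 or 3 mm. The scene camera and the push forces both indicate the ring is fully seated.
- **Not measured:** I had no way to measure the pad force or the clamp angle directly. I judged both from the pictures.

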